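# Dealing unopened vials to the colour-coded booth trays

### The job

Get the four booth trays ready: stand each unopened vial (the ones that still have a coloured cap) upright in the round vial well of the tray whose card has the same colour as its cap. They are glass, so lower them in rather than drop them, and leave the two opened vials, whose caps are gone, standing where they are.

Things in the scene. Friction and masses are not known exactly. Their poses are not given: they have to be found in the camera images.
- vial_red_center (a point): the unopened glass vial with the red cap: it stands upright, round, 30 mm in diameter up to 40 mm from its foot, then narrows to a neck with a 22 mm red flip-off cap; 57 mm tall, 30 to 65 g. This point is its centre, 28.5 mm above its foot; z runs up its axis
- vial_yellow_center (a point): the unopened glass vial with the yellow cap: it stands upright, round, 30 mm in diameter up to 40 mm from its foot, then narrows to a neck with a 22 mm yellow flip-off cap; 57 mm tall, 30 to 65 g. This point is its centre, 28.5 mm above its foot; z runs up its axis
- vial_green_center (a point): the unopened glass vial with the green cap: it stands upright, round, 30 mm in diameter up to 40 mm from its foot, then narrows to a neck with a 22 mm green flip-off cap; 57 mm tall, 30 to 65 g. This point is its centre, 28.5 mm above its foot; z runs up its axis
- vial_blue_center (a point): the unopened glass vial with the blue cap: it stands upright, round, 30 mm in diameter up to 40 mm from its foot, then narrows to a neck with a 22 mm blue flip-off cap; 57 mm tall, 30 to 65 g. This point is its centre, 28.5 mm above its foot; z runs up its axis
- tray_red_well (a point): the vial well of the grey pulp tray with the red card: a loose tray, 180 x 92 mm and 17 mm high, about 160 g, lying flat on the table. Near its end facing the robot is the round well, 54 mm wide and 7 mm deep; the other end is a trough with the red card and a capped syringe (fixed to the tray). This point is the centre of the well's floor, 10 mm above the table; x runs along the tray from the well towards the trough (tray centre 54 mm from here), y across it, z up
- tray_yellow_well (a point): the vial well of the grey pulp tray with the yellow card: a loose tray, 180 x 92 mm and 17 mm high, about 160 g, lying flat on the table. Near its end facing the robot is the round well, 54 mm wide and 7 mm deep; the other end is a trough with the yellow card and a capped syringe (fixed to the tray). This point is the centre of the well's floor, 10 mm above the table; x runs along the tray from the well towards the trough (tray centre 54 mm from here), y across it, z up
- tray_green_well (a point): the vial well of the grey pulp tray with the green card: a loose tray, 180 x 92 mm and 17 mm high, about 160 g, lying flat on the table. Near its end facing the robot is the round well, 54 mm wide and 7 mm deep; the other end is a trough with the green card and a capped syringe (fixed to the tray). This point is the centre of the well's floor, 10 mm above the table; x runs along the tray from the well towards the trough (tray centre 54 mm from here), y across it, z up
- tray_blue_well (a point): the vial well of the grey pulp tray with the blue card: a loose tray, 180 x 92 mm and 17 mm high, about 160 g, lying flat on the table. Near its end facing the robot is the round well, 54 mm wide and 7 mm deep; the other end is a trough with the blue card and a capped syringe (fixed to the tray). This point is the centre of the well's floor, 10 mm above the table; x runs along the tray from the well towards the trough (tray centre 54 mm from here), y across it, z up
- opened_a_center (a point): an opened vial, to be left alone: same glass (blue stripe on the label, 30 mm in diameter) but its coloured cap is gone, so the top is bare aluminium with a dark stopper; 54 mm tall. This point is its centre, 27 mm above its foot
- opened_b_center (a point): an opened vial, to be left alone: same glass (red stripe on the label, 30 mm in diameter) but its coloured cap is gone, so the top is bare aluminium with a dark stopper; 54 mm tall. This point is its centre, 27 mm above its foot

How it is judged:
At the end, for the whole second after the job is handed in: Each capped vial stands at rest, upright within 0.1 rad, on the floor of the well of the tray with its cap's colour (axis within 14.5 mm of the well's centre, centre 25.5 to 31.5 mm above its floor); both opened vials stand upright within 20 mm of their start (horizontal distance between vial_red_center and tray_red_well below 0.0145 m and z of vial_red_center in the frame of tray_red_well between 0.0255 and 0.0315 m and angle between each of vial_red_center, vial_yellow_center, vial_green_center, vial_blue_center, opened_a_center, opened_b_center's own z axis and vertical below 0.1 rad and linear speed of each of vial_red, vial_yellow, vial_green, vial_blue below 0.02 m/s and horizontal distance between vial_yellow_center and tray_yellow_well below 0.0145 m and z of vial_yellow_center in the frame of tray_yellow_well between 0.0255 and 0.0315 m and horizontal distance between vial_green_center and tray_green_well below 0.0145 m and z of vial_green_center in the frame of tray_green_well between 0.0255 and 0.0315 m and horizontal distance between vial_blue_center and tray_blue_well below 0.0145 m and z of vial_blue_center in the frame of tray_blue_well between 0.0255 and 0.0315 m and distance of each of opened_a_center, opened_b_center from where it was at the start of the episode below 0.02 m); the robot touches nothing.
It fails at once if a capped vial is dropped (falls freely at more than 0.6 m/s, about 20 mm) ((linear speed of vial_red above 0.6 m/s and contact force between vial_red and the fingers below 0.01 N) or (linear speed of vial_yellow above 0.6 m/s and contact force between vial_yellow and the fingers below 0.01 N) or (linear speed of vial_green above 0.6 m/s and contact force between vial_green and the fingers below 0.01 N) or (linear speed of vial_blue above 0.6 m/s and contact force between vial_blue and the fingers below 0.01 N)).
It fails at once if an opened vial is moved more than 20 mm or tipped over (distance of opened_a_center from where it was at the start of the episode above 0.02 m or angle between opened_a_center's own z axis and vertical above 0.35 rad).
It fails at once if an opened vial is moved more than 20 mm or tipped over (distance of opened_b_center from where it was at the start of the episode above 0.02 m or angle between opened_b_center's own z axis and vertical above 0.35 rad).
It also fails if it takes over 102 s, if anything falls off the work surface, if the arm or the gripper's body presses on something with over 40 N, if the wrist force passes 120 N, or if a joint passes its speed limit or range.

### The arm

A 6-joint arm with a two-finger parallel gripper is mounted at the origin on the work surface. World frame = base frame: x ahead of the robot, y to its left, z up, the work surface at z = 0. Lengths are in m, angles in rad, forces in N, time in s.
With the tool pointing down it reaches from about 0.35 to 0.85 m from the base axis. Payload 8.1 kg.
Tool frame: the origin (TCP) lies on the mounting face of the last link; the fingertips stand 186 mm ahead of it and the grasp point (between the pads) lies 167 mm ahead of it; z points along the fingers, y is the direction in which the jaws open and shut (so a half turn about z gives the same grasp; the last joint's range is limited). The gripper opens to 93 mm and grips with 3 to 60 N. Pads are 15 mm wide; open, the fingers measure 128 mm over their backs; the gripper's body (75 mm by 188 mm) begins 65 mm behind the grasp point.
Start: joints at [-0.085, 0.13, 1.488, -0, 1.523, -0.085], TCP at [0.6, 0, 0.405] pointing down, gripper open.
Joint ranges: [-2.96, 2.96], [-0.89, 2.26], [0.02, 2.5], [-1.34, 4.48], [0, 2.73], [-2.66, 2.66]. Speed limits (rad/s): [2.39, 2.39, 2.79, 3.14, 3.14, 3.14].

### API

Orientations are given as a rotation vector (axis times angle).
In Python, from plant import robot, read_camera, spotter gives the robot as it stands.
- The arm moves only by the tool arm_command, never from a script. Its arguments are lists of equal length, an entry for each row: "xyz": the shift along the world's x, y, z in cm, a list of three; "turn": the turn, a rotation vector about the world's x, y, z in rad, a list of three. A call has 1 to 12 rows; each row shifts and turns the commanded pose from where the row before left it; what a row does not reach is not made up. A row lasts 1/8 s, in which the tool goes at most 62.5 mm and 10.7 degrees, less where a joint would pass 70% of its speed; a pose out of reach is approached as far as the arm can. A call is refused whole if a number of a shift passes 6.25 or a number of a turn 0.188, either way. A call with a gripper value outside its range is refused whole. "gripper" is the finger opening in cm, from 0 to 9.3, set as the call begins (left out, the last holds). The fingers move at their own pace and stop on an object; "force" is the grip in N (left out, the last holds). Time passes only in rows, so rows that do not move let the fingers close. It gives the time, the measured TCP pose, the force and the opening at its end, in the units of the state.
- robot.read_state(): the state, without advancing time (a new reading comes with each control period).
- read_camera(name): name is "scene" or "side" or "wrist"; returns a dict with "frame" (384x512x3 uint8, red, green, blue), "z_map" (384x512 float32, m along the optical axis (not along the pixel's ray), 0 where there is no reading), "fx", "fy", "cx", "cy" (pixels), "distortion" ([k1, k2, p1, p2, k3] as OpenCV has them; the pictures are not rectified), "eye" and "orientation" of the camera in the world. Camera axes: x right, y down, z forward; pixel columns grow to the right and rows downward; lengths in m; the calibration is good to about 2 mm. A picture is of the moment at which its call begins.
- robot.close_job(): hands the job in, once; it reports no verdict.
Trained networks look in a picture, given as the dict that the camera call returned (one of the last four; its "shot" number tells which), for a name from the list of things; names that differ only in an ending like _2 or _b are one class to them, and where a whole thing is asked for, a point or a joint stands for the part that bears it (a point fixed in the world has none). Each returns a list of dicts, best first, with "confidence" (0 to 1); they miss things now and then, are a little off and sometimes report something else, mostly with a low value. They report only what shows in the picture. A call takes as long as a camera call.
- spotter.masks_of(picture, query): "pixels" (384x512 bool, what is visible of it) and "centre" ([row, column] in pixels, amid what is visible of it).
The state is a dict: "t": time; "q": joint angles; "dq": joint speeds; "joint_torque": joint torques, N m; "tool_pos": TCP position; "orientation": TCP orientation; "force": force on the tool from outside, world axes, zero at the start; "wrist_torque": the same for the moment, N m; "opening": finger opening in m.
Only numpy, scipy, OpenCV 4.12 (cv2) and the standard library are available. Lean on these libraries where they do the work, as an engineer would, in place of code of your own. Each camera call takes 0.05 s, during which the arm holds its last target. There are 200 camera calls.

## Working session

There is one attempt and no reset: what is moved stays moved. The work goes in short steps, Python scripts to look and compute and a tool call to move; the robot and the scene stay as the last step left them, time stands still between calls to the robot, and variables do not carry over. Pictures are saved under pics/ and viewed, about 12 in all and at most 16, crops included, and the job is handed in when it is done.

Besides the shell and the picture viewer there is one more tool, called after "Request:" as name(argument=value, ...) on one line, values as JSON. arm_command: Moves the arm, as the interface text tells. Its arguments: {"type":"object","properties":{"xyz":{"type":"array","items":{"type":"array","items":{"type":"number"}}},"turn":{"type":"array","items":{"type":"array","items":{"type":"number"}}},"gripper":{"type":"number"},"force":{"type":"number"}},"required":["xyz","turn"]}

```bash
mkdir -p pics; cat > h.py <<'E'
import numpy as np, cv2
from scipy.spatial.transform import Rotation as R
from plant import robot, read_camera, spotter
def rot(o):
    o=np.array(o,float)
    if o.shape==(3,3): return o
    return R.from_rotvec(o).as_matrix() if o.size==3 else R.from_quat(o).as_matrix()
def cloud(p,mask):
    r,c=np.nonzero(mask&(p["z_map"]>0)); z=p["z_map"][r,c]
    K=np.array([[p["fx"],0,p["cx"]],[0,p["fy"],p["cy"]],[0,0,1]])
    u=cv2.undistortPoints(np.stack([c,r],1).astype(np.float64)[:,None],K,np.array(p["distortion"],float))[:,0]
    return np.c_[u*z[:,None],z]@rot(p["orientation"]).T+np.array(p["eye"])
def save(p,n): cv2.imwrite(f"pics/{n}.png",p["frame"][:,:,::-1])
E
python3 - <<'E'
from h import *
for n in ["scene","side"]:
    p=read_camera(n); save(p,n); print(n,p["eye"],p["orientation"],p["fx"])
    for q in ["vial_red_center","vial_yellow_center","vial_green_center","vial_blue_center","opened_a_center","opened_b_center","tray_red_well","tray_yellow_well","tray_green_well","tray_blue_well"]:
        for m in spotter.masks_of(p,q)[:2]:
            c=cloud(p,m["pixels"])
            if len(c): print(q,round(m["confidence"],2),np.round(m["centre"]),len(c),np.round(np.percentile(c,[3,50,97],axis=0),3).tolist())
print(robot.read_state())
E
```

```text
scene [1.20772552 0.17800851 0.62540735] [-1.46487239 -1.89611321  0.9337732 ] 433.78530428799706
vial_red_center 0.71 [195. 225.] 262 [[0.426, -0.08, 0.004], [0.439, -0.065, 0.032], [0.444, -0.054, 0.058]]
vial_red_center 0.69 [254. 392.] 424 [[0.528, 0.299, 0.004], [0.546, 0.311, 0.036], [0.551, 0.326, 0.059]]
vial_yellow_center 0.61 [201. 269.] 292 [[0.427, 0.026, 0.007], [0.442, 0.041, 0.037], [0.448, 0.054, 0.059]]
vial_green_center 0.87 [209. 335.] 332 [[0.427, 0.172, 0.002], [0.447, 0.186, 0.034], [0.452, 0.2, 0.059]]
vial_blue_center 0.65 [194. 224.] 244 [[0.429, -0.08, 0.005], [0.439, -0.066, 0.033], [0.444, -0.055, 0.057]]
opened_a_center 0.53 [199. 111.] 327 [[0.522, -0.317, 0.001], [0.539, -0.3, 0.032], [0.545, -0.291, 0.055]]
opened_b_center 0.69 [199. 112.] 286 [[0.525, -0.314, 0.007], [0.54, -0.3, 0.034], [0.545, -0.291, 0.055]]
tray_red_well 0.86 [276. 328.] 3878 [[0.52, 0.144, 0.005], [0.614, 0.192, 0.014], [0.693, 0.239, 0.02]]
tray_red_well 0.59 [200. 110.] 274 [[0.525, -0.314, 0.008], [0.539, -0.299, 0.035], [0.545, -0.291, 0.055]]
tray_yellow_well 0.56 [263. 198.
[... 1657 characters left out ...]
066, 0.013], [0.721, 0.111, 0.019]]
{'t': 1.1, 'q': array([-8.54350398e-02,  1.30433956e-01,  1.48821504e+00,  4.72052674e-05,
        1.52297767e+00, -8.53756871e-02]), 'dq': array([-0.00051873,  0.00027431, -0.000148  ,  0.00097858,  0.0018741 ,
       -0.00090051]), 'joint_torque': array([ 1.16134575e-03, -5.59774625e+01, -4.92059362e+01,  7.66594964e-02,
        2.25410401e-02, -3.52628126e-05]), 'tool_pos': array([6.00009446e-01, 9.56526924e-06, 4.04706649e-01]), 'orientation': array([-2.22147003e+00, -2.22133316e+00, -2.22307935e-05]), 'force': array([-1.48735344,  1.21905323,  0.19460589]), 'wrist_torque': array([-0.05336528,  0.0181639 , -0.03651706]), 'opening': 0.09290139611379607}
```

View pics/scene.png

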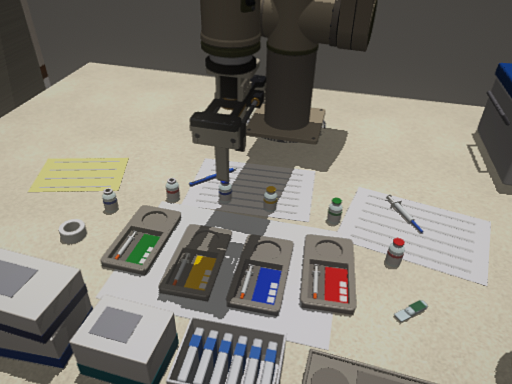

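View pics/side.png

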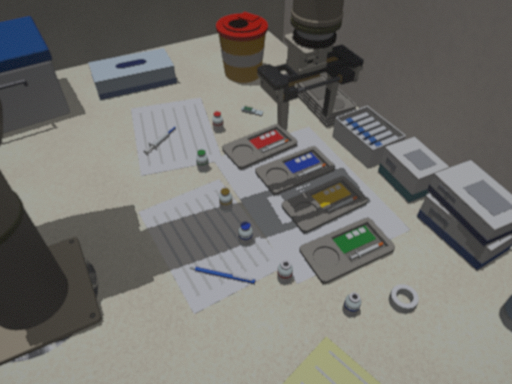

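The scene view shows the capped vials red (250,397), green (209,335), yellow (195,270) and blue (190,224). The opened ones are at (187,172) and (199,110). From left to right the trays are green, yellow, blue and red, and each well faces the robot. Next I'll fit the centres.

```bash
cat > fit.py <<'E'
from h import *
from scipy.optimize import least_squares
S=read_camera("scene"); D=read_camera("side")
allpts=lambda p: cloud(p,np.ones(p["z_map"].shape,bool))
cs={"scene":allpts(S),"side":allpts(D)}
guess=dict(red=(.535,.311),yellow=(.432,.038),green=(.435,.185),blue=(.430,-.068),opA=(.53,-.305),opB=(.455,-.192))
def fit(pts):
    f=lambda v: np.hypot(pts[:,0]-v[0],pts[:,1]-v[1])-.015
    s=least_squares(f,pts[:,:2].mean(0),loss="soft_l1",f_scale=.001); return s.x, np.abs(f(s.x)).mean()
for k,g in guess.items():
    for n,c in cs.items():
        near=c[np.hypot(*(c[:,:2]-g).T)<.027]
        b=near[(near[:,2]>.008)&(near[:,2]<.036)]; t=near[(near[:,2]>.05)&(near[:,2]<.062)]
        eye=np.array((S if n=="scene" else D)["eye"][:2]); d=(eye-g)/np.linalg.norm(eye-g)
        f=lambda v: np.hypot(b[:,0]-v[0],b[:,1]-v[1])-.015
        s=least_squares(f,b[:,:2].mean(0)-d*.015,loss="soft_l1",f_scale=.001)
        print(k,n,len(b),np.round(s.x,4),"res",round(np.abs(s.fun).mean(),4),"top",np.round(t.mean(0),4))
for k in ["red","yellow","green","blue"]:
    for n,p in (("scene",S),("side",D)):
        m=[m for m in spotter.masks_of(p,f"tray_{k}_well") if m["pixels"].sum()>1000]
        if not m: print(k,n,"none"); continue
        c=cloud(p,m[0]["pixels"]); c=c[(c[:,2]>.008)&(c[:,2]<.03)]
        (x,y),wh,a=cv2.minAreaRect((c[:,:2]*1000).astype(np.float32))
        if wh[0]<wh[1]: wh=wh[::-1]; a+=90
        a=(a+90)%180-90
        w=np.array([x,y])/1000-.054*np.array([np.cos(np.radians(a)),np.sin(np.radians(a))])
        q=cs[n]; q=q[(np.hypot(*(q[:,:2]-w).T)<.035)]; fl=q[(q[:,2]>.007)&(q[:,2]<.0125)]
        fl=fl[np.hypot(*(fl[:,:2]-w).T)<.030]
        fc=cv2.minEnclosingCircle((fl[:,:2]*1000).astype(np.float32)) if len(fl) else 0
        print(k,n,"rect",np.round([x,y],0),np.round(wh),round(a,1),"well",np.round(w,4),"floor n",len(fl),np.round(fl.mean(0),4),fc[1])
E
python3 fit.py
```

```text
red scene 173 [0.5353 0.3137] res 0.0008 top [0.5385 0.3127 0.0571]
red side 91 [0.5352 0.3119] res 0.0011 top [0.5342 0.3089 0.0558]
yellow scene 129 [0.4322 0.0395] res 0.0008 top [0.4351 0.0401 0.0569]
yellow side 107 [0.4318 0.0391] res 0.0007 top [0.4314 0.0374 0.0558]
green scene 137 [0.4363 0.1857] res 0.0009 top [0.4395 0.1855 0.0568]
green side 103 [0.4357 0.1851] res 0.0009 top [0.4345 0.1826 0.0559]
blue scene 123 [ 0.4282 -0.0687] res 0.0008 top [ 0.4352 -0.0676  0.0555]
blue side 121 [ 0.4279 -0.0695] res 0.0006 top [ 0.4266 -0.071   0.0559]
opA scene 145 [ 0.5298 -0.3064] res 0.0009 top [ 0.5319 -0.3048  0.0541]
opA side 133 [ 0.5299 -0.3084] res 0.0005 top [ 0.529  -0.3091  0.0533]
opB scene 128 [ 0.4548 -0.1883] res 0.0009 top [ 0.4574 -0.1872  0.0541]
opB side 122 [ 0.4546 -0.1893] res 0.0006 top [ 0.454  -0.1902  0.0533]
red scene rect [603. 191.] [187. 100.] 5.2 well [0.5491 0.1861] floor n 295 [0.5437 0.1859 0.0112] 27.168577194213867
red side rect [601. 189.] [188. 101.] 5.8 well [0.5475 0.1834] floor n 186 [0.5497 0.1887 0.01  ] 25.769859313964844
yellow scene rect [639. -61.] [187.  99.] 2.5 well [ 0.5852 -0.0633] floor n 270 [ 0.5809 -0.0658  0.011 ] 25.599763870239258
yellow side rect [637. -63.] [187. 101.] 1.3 well [ 0.5835 -0.0646] floor n 296 [ 0.5864 -0.0617  0.0099] 26.444622039794922
green scene none
green side rect [ 606. -193.] [188.  99.] -0.4 well [ 0.5522 -0.1931] floor n 405 [ 0.5545 -0.1899  0.01  ] 26.515905380249023
blue scene rect [638.  68.] [188.  98.] 1.6 well [0.5844 0.0664] floor n 298 [0.5793 0.0654 0.011 ] 26.192689895629883
blue side rect [636.  66.] [187. 100.] 1.4 well [0.5821 0.0645] floor n 225 [0.5844 0.0691 0.0099] 26.249155044555664
```

Request:
arm_command(xyz=[[-4.2,1,-2.9],[-4.2,1,-2.9],[-4.2,1,-2.9],[-4.2,0.9,-2.8],[0,0,0],[0,0,-3],[0,0,-3],[0,0,-3],[0,0,0]], turn=[[0,0,0],[0,0,0],[0,0,0],[0,0,0],[0,0,0],[0,0,0],[0,0,0],[0,0,0],[0,0,0]], gripper=9.3)

```text
t: 2.72
tool_pos: [0.4317, 0.0389, 0.1986]
orientation: [-2.22, -2.22, 0.004]
force: [-0.3, 0.6, -0.3]
opening: 0.0929
```

Request:
arm_command(xyz=[[0,0,0],[0,0,0],[0,0,0],[0,0,0],[0,0,0],[0,0,0],[0,0,0],[0,0,0]], turn=[[0,0,0],[0,0,0],[0,0,0],[0,0,0],[0,0,0],[0,0,0],[0,0,0],[0,0,0]], gripper=2, force=15)

```text
t: 3.72
tool_pos: [0.432, 0.039, 0.1997]
orientation: [-2.221, -2.221, 0.0]
force: [-0.4, -0.3, 0.9]
opening: 0.0296
```

Request:
arm_command(xyz=[[0,0,2],[0,0,3.5],[0,0,3.5],[3,-2,0],[4.6,-3.1,0],[4.6,-3.1,0],[3,-2.1,0],[0,0,0]], turn=[[0,0,0],[0,0,0],[0,0,0],[0,0,0],[0,0,0],[0,0,0],[0,0,0],[0,0,0]])

```text
t: 4.72
tool_pos: [0.5852, -0.0655, 0.289]
orientation: [-2.223, -2.219, 0.001]
force: [-0.1, -0.3, -0.7]
opening: 0.0294
```

```bash
python3 -c "
from h import *
p=read_camera('side');save(p,'s2');p=read_camera('wrist');save(p,'w2')
cv2.imwrite('pics/c2.png',np.hstack([cv2.imread('pics/s2.png')[100:340,180:440],cv2.imread('pics/w2.png')[:240]]))
print(robot.read_state()['tool_pos'])"
```

```text
[ 0.58362905 -0.06388685  0.28898968]
```

View pics/c2.png

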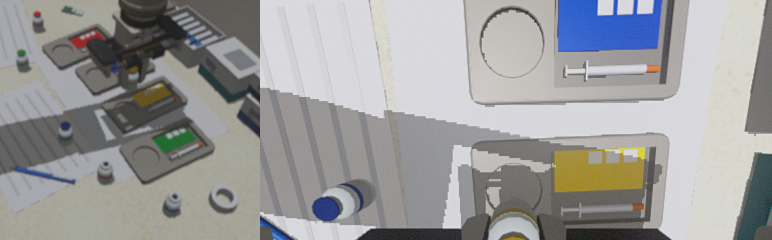

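The wrist view shows the vial held upright over the yellow tray's well, around (512,210) in the crop. Lowering it now.

Request:
arm_command(xyz=[[0,0,-2],[0,0,-2.5],[0,0,-2],[0,0,-1],[0,0,-0.3],[0,0,-0.1],[0,0,-0.1],[0,0,0],[0,0,0]], turn=[[0,0,0],[0,0,0],[0,0,0],[0,0,0],[0,0,0],[0,0,0],[0,0,0],[0,0,0],[0,0,0]])

```text
t: 5.95
tool_pos: [0.5842, -0.064, 0.2101]
orientation: [2.221, 2.221, 0.001]
force: [0.2, 0.8, -1.4]
opening: 0.0292
```

Request:
arm_command(xyz=[[0,0,0],[0,0,0],[0,0,0],[0,0,0],[0,0,2],[0,0,3],[0,0,3],[0,0,0]], turn=[[0,0,0],[0,0,0],[0,0,0],[0,0,0],[0,0,0],[0,0,0],[0,0,0],[0,0,0]], gripper=6)

```text
t: 6.95
tool_pos: [0.5855, -0.0642, 0.2946]
orientation: [2.217, 2.217, 0.007]
force: [0.6, -0.1, 0.1]
opening: 0.0597
```

Request:
arm_command(xyz=[[-3,-0.1,0],[-5,-0.2,0],[-5,-0.1,0],[-2.6,-0.1,0],[0,0,0],[0,0,-3],[0,0,-3],[0,0,-2.5],[0,0,-0.5],[0,0,0]], turn=[[0,0,0],[0,0,0],[0,0,0],[0,0,0],[0,0,0],[0,0,0],[0,0,0],[0,0,0],[0,0,0],[0,0,0]], gripper=9.3)

```text
t: 8.2
tool_pos: [0.4286, -0.069, 0.2]
orientation: [-2.221, -2.221, 0.0]
force: [-0.5, 0.7, 0.3]
opening: 0.0931
```

Request:
arm_command(xyz=[[0,0,0],[0,0,0],[0,0,0],[0,0,0],[0,0,0],[0,0,0],[0,0,0],[0,0,0]], turn=[[0,0,0],[0,0,0],[0,0,0],[0,0,0],[0,0,0],[0,0,0],[0,0,0],[0,0,0]], gripper=2)

```text
t: 9.2
tool_pos: [0.428, -0.069, 0.1997]
orientation: [-2.221, -2.221, 0.0]
force: [-0.9, 0.3, -0.8]
opening: 0.0292
```

Request:
arm_command(xyz=[[0,0,2],[0,0,3.5],[0,0,3.5],[3,2.6,0],[4.75,4.1,0],[4.75,4.1,0],[3,2.7,0],[0,0,0],[0,0,0]], turn=[[0,0,0],[0,0,0],[0,0,0],[0,0,0],[0,0,0],[0,0,0],[0,0,0],[0,0,0],[0,0,0]])

```text
t: 10.32
tool_pos: [0.5822, 0.0655, 0.2892]
orientation: [-2.22, -2.221, 0.002]
force: [-0.2, -0.4, -0.9]
opening: 0.0298
```

```bash
python3 -c "
from h import *
p=read_camera('side');save(p,'s3');p=read_camera('wrist');save(p,'w3')
cv2.imwrite('pics/c3.png',np.hstack([cv2.imread('pics/s3.png')[100:340,180:440],cv2.imread('pics/w3.png')[:240]]))
print(robot.read_state()['tool_pos'],robot.read_state()['opening'])"
```

```text
[0.58196599 0.06491253 0.28958858] 0.029608849724668485
```

View pics/c3.png

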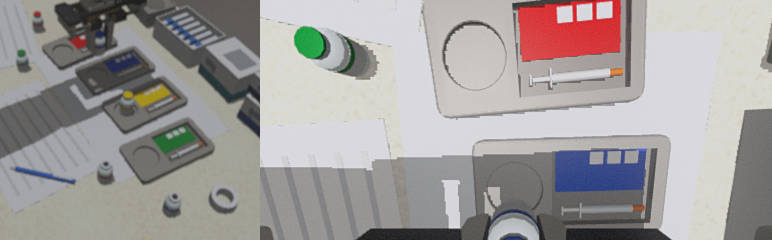

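The side crop shows the yellow vial upright in the yellow well at (128,97). The wrist view shows the blue vial over the blue tray's well. Lowering.

Request:
arm_command(xyz=[[0,0,-2],[0,0,-2.5],[0,0,-2],[0,0,-1],[0,0,-0.3],[0,0,-0.1],[0,0,-0.1],[0,0,0],[0,0,0]], turn=[[0,0,0],[0,0,0],[0,0,0],[0,0,0],[0,0,0],[0,0,0],[0,0,0],[0,0,0],[0,0,0]])

```text
t: 11.55
tool_pos: [0.5828, 0.0657, 0.2101]
orientation: [2.221, 2.221, 0.001]
force: [0.1, 0.4, -1.0]
opening: 0.0297
```

Request:
arm_command(xyz=[[0,0,0],[0,0,0],[0,0,0],[0,0,0],[0,0,2],[0,0,3],[0,0,3],[0,0,0]], turn=[[0,0,0],[0,0,0],[0,0,0],[0,0,0],[0,0,0],[0,0,0],[0,0,0],[0,0,0]], gripper=6)

```text
t: 12.55
tool_pos: [0.5842, 0.0658, 0.2946]
orientation: [2.218, 2.218, 0.009]
force: [0.0, 0.5, -0.6]
opening: 0.0601
```

Request:
arm_command(xyz=[[-0.8,4,0],[-1,5,0],[-1,5,0],[-1,5,0],[-1,5.7,0],[0,0,0],[0,0,-3],[0,0,-3],[0,0,-2.5],[0,0,-0.5],[0,0,0]], turn=[[0,0,0],[0,0,0],[0,0,0],[0,0,0],[0,0,0],[0,0,0],[0,0,0],[0,0,0],[0,0,0],[0,0,0],[0,0,0]], gripper=9.3)

```text
t: 13.92
tool_pos: [0.5348, 0.3121, 0.1999]
orientation: [-2.222, -2.221, 0.001]
force: [0.2, -0.5, -0.3]
opening: 0.0927
```

Request:
arm_command(xyz=[[0,0,0],[0,0,0],[0,0,0],[0,0,0],[0,0,0],[0,0,0],[0,0,0],[0,0,0]], turn=[[0,0,0],[0,0,0],[0,0,0],[0,0,0],[0,0,0],[0,0,0],[0,0,0],[0,0,0]], gripper=2)

```text
t: 14.92
tool_pos: [0.5346, 0.3127, 0.1997]
orientation: [-2.221, -2.221, 0.0]
force: [-0.3, 0.8, -0.3]
opening: 0.0298
```

Request:
arm_command(xyz=[[0,0,2],[0,0,3.5],[0,0,3.5],[0.3,-3,0],[0.3,-4,0],[0.3,-3.8,0],[0.3,-2,0],[0,0,0],[0,0,0]], turn=[[0,0,0],[0,0,0],[0,0,0],[0,0,0],[0,0,0],[0,0,0],[0,0,0],[0,0,0],[0,0,0]])

```text
t: 16.05
tool_pos: [0.5467, 0.1855, 0.2902]
orientation: [-2.221, -2.222, -0.001]
force: [0.4, 0.1, 0.1]
opening: 0.0294
```

```bash
python3 -c "
from h import *
p=read_camera('side');save(p,'s4');p=read_camera('wrist');save(p,'w4')
cv2.imwrite('pics/c4.png',np.hstack([cv2.imread('pics/s4.png')[60:300,180:440],cv2.imread('pics/w4.png')[:240]]))
print(robot.read_state()['tool_pos'],robot.read_state()['opening'])"
```

```text
[0.54651769 0.18578523 0.28981983] 0.029765655290948573
```

View pics/c4.png

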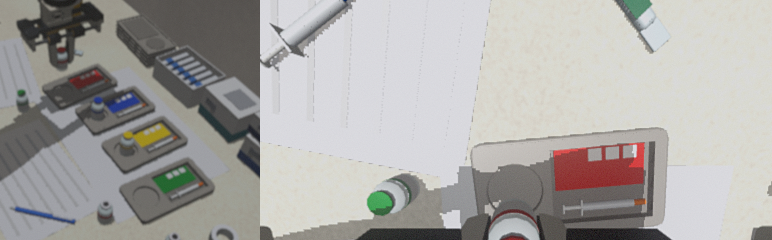

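The blue (97,103) and yellow (128,137) vials stand in their wells. The red vial is over the red well. Lowering.

Request:
arm_command(xyz=[[0,0,-2],[0,0,-2.5],[0,0,-2],[0,0,-1],[0,0,-0.3],[0,0,-0.1],[0,0,-0.1],[0,0,0],[0,0,0]], turn=[[0,0,0],[0,0,0],[0,0,0],[0,0,0],[0,0,0],[0,0,0],[0,0,0],[0,0,0],[0,0,0]])

```text
t: 17.27
tool_pos: [0.5468, 0.1847, 0.2101]
orientation: [2.221, 2.221, 0.001]
force: [0.6, 0.8, -0.8]
opening: 0.0295
```

Request:
arm_command(xyz=[[0,0,0],[0,0,0],[0,0,0],[0,0,0],[0,0,2],[0,0,3],[0,0,3],[0,0,0]], turn=[[0,0,0],[0,0,0],[0,0,0],[0,0,0],[0,0,0],[0,0,0],[0,0,0],[0,0,0]], gripper=6)

```text
t: 18.27
tool_pos: [0.5481, 0.1851, 0.2945]
orientation: [2.219, 2.219, 0.01]
force: [0.7, 0.5, 0.2]
opening: 0.0599
```

Request:
arm_command(xyz=[[-3,0,0],[-4.1,0,0],[-4,0.05,0],[0,0,0],[0,0,0],[0,0,-3],[0,0,-3],[0,0,-2.5],[0,0,-0.5],[0,0,0]], turn=[[0,0,0],[0,0,0],[0,0,0],[0,0,0],[0,0,0],[0,0,0],[0,0,0],[0,0,0],[0,0,0],[0,0,0]], gripper=9.3)

```text
t: 19.52
tool_pos: [0.4363, 0.1852, 0.2]
orientation: [2.222, 2.221, -0.0]
force: [0.0, -0.3, 0.4]
opening: 0.0927
```

Request:
arm_command(xyz=[[0,0,0],[0,0,0],[0,0,0],[0,0,0],[0,0,0],[0,0,0],[0,0,0],[0,0,0]], turn=[[0,0,0],[0,0,0],[0,0,0],[0,0,0],[0,0,0],[0,0,0],[0,0,0],[0,0,0]], gripper=2)

```text
t: 20.52
tool_pos: [0.4356, 0.1852, 0.1997]
orientation: [-2.221, -2.221, 0.0]
force: [-0.0, 0.5, 0.3]
opening: 0.0297
```

Request:
arm_command(xyz=[[0,0,2],[0,0,3.5],[0,0,3.5],[1.3,-3.2,0],[1.3,-4.2,0],[1.3,-4.7,0],[1.3,-4.7,0],[1.3,-4.7,0],[1.3,-4.7,0],[1.3,-4.7,0],[1.3,-4,0],[1.3,-2.8,0]], turn=[[0,0,0],[0,0,0],[0,0,0],[0,0,0],[0,0,0],[0,0,0],[0,0,0],[0,0,0],[0,0,0],[0,0,0],[0,0,0],[0,0,0]])

```text
t: 22.02
tool_pos: [0.5527, -0.1938, 0.2895]
orientation: [-2.223, -2.22, 0.0]
force: [-0.4, 1.0, -1.0]
opening: 0.0298
```

```bash
python3 -c "
from h import *
p=read_camera('side');save(p,'s5');p=read_camera('wrist');save(p,'w5')
cv2.imwrite('pics/c5.png',np.hstack([cv2.imread('pics/s5.png')[80:320,180:440],cv2.imread('pics/w5.png')[:240]]))
print(robot.read_state()['tool_pos'],robot.read_state()['opening'])"
```

```text
[ 0.55311658 -0.19448404  0.28963881] 0.02954497691112416
```

View pics/c5.png

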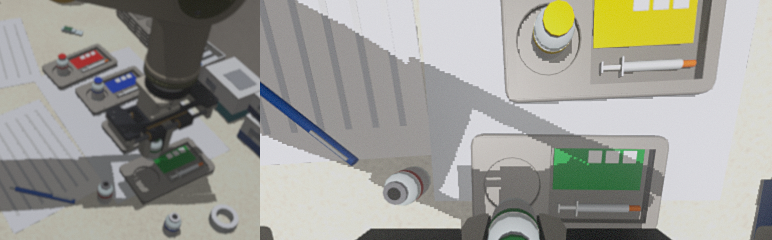

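The wrist view shows the yellow vial well inside its well and the green vial over the green well. opB at (400,190) is clear. Lowering.

Request:
arm_command(xyz=[[0,0,-2],[0,0,-2.5],[0,0,-2],[0,0,-1],[0,0,-0.3],[0,0,-0.1],[0,0,-0.1],[0,0,0],[0,0,0]], turn=[[0,0,0],[0,0,0],[0,0,0],[0,0,0],[0,0,0],[0,0,0],[0,0,0],[0,0,0],[0,0,0]])

```text
t: 23.25
tool_pos: [0.5528, -0.1919, 0.2101]
orientation: [2.221, 2.221, 0.0]
force: [0.3, -0.6, 0.1]
opening: 0.0296
```

Request:
arm_command(xyz=[[0,0,0],[0,0,0],[0,0,0],[0,0,0],[0,0,2],[0,0,4],[0,0,5],[0,0,5],[0,0,4],[0,0,0],[0,0,0],[0,0,0]], turn=[[0,0,0],[0,0,0],[0,0,0],[0,0,0],[0,0,0],[0,0,0],[0,0,0],[0,0,0],[0,0,0],[0,0,0],[0,0,0],[0,0,0]], gripper=6)

```text
t: 24.75
tool_pos: [0.5522, -0.1916, 0.4083]
orientation: [-2.22, -2.22, 0.001]
force: [0.5, 0.1, 0.3]
opening: 0.0598
```

```bash
sed -i "s/^guess=.*/guess=dict(red=(.547,.185),yellow=(.584,-.064),green=(.553,-.192),blue=(.583,.066),opA=(.53,-.307),opB=(.455,-.189))/; s/>.008)&(near\[:,2\]<.036/>.02)\&(near[:,2]<.046/; s/>.05)&(near\[:,2\]<.062/>.05)\&(near[:,2]<.072/" fit.py; echo "save(S,'fs');save(D,'fd');print(robot.read_state()['tool_pos'])" >>fit.py; python3 fit.py
```

```text
red scene 162 [0.5479 0.1848] res 0.0007 top [0.5535 0.1846 0.0607]
red side 86 [0.5468 0.1844] res 0.0009 top [0.5446 0.1794 0.06  ]
yellow scene 149 [ 0.5847 -0.0633] res 0.0006 top [ 0.5897 -0.0614  0.0611]
yellow side 101 [ 0.5843 -0.0641] res 0.0006 top [ 0.5813 -0.068   0.0605]
green scene 140 [ 0.5532 -0.1907] res 0.0009 top [ 0.558  -0.1878  0.0608]
green side 122 [ 0.5529 -0.1916] res 0.0005 top [ 0.5501 -0.1949  0.0604]
blue scene 147 [0.5836 0.0657] res 0.0007 top [0.5888 0.0666 0.0609]
blue side 105 [0.5831 0.0652] res 0.0008 top [0.5805 0.0611 0.0603]
opA scene 151 [ 0.5292 -0.307 ] res 0.0012 top [ 0.5314 -0.3052  0.0541]
opA side 177 [ 0.5305 -0.3078] res 0.0013 top [ 0.5288 -0.309   0.0534]
opB scene 134 [ 0.4546 -0.1886] res 0.0014 top [ 0.4571 -0.1873  0.0539]
opB side 166 [ 0.455  -0.1887] res 0.0015 top [ 0.4542 -0.1904  0.0531]
red scene rect [603. 191.] [187.  99.] 5.2 well [0.5489 0.1859] floor n 138 [0.5502 0.1866 0.0113] 27.143054962158203
red side rect [601. 189.] [187. 102.] 5.6 well [0.5475 0.1836] floor n 88 [0.5491 0.1843 0.0101] 25.845321655273438
yellow scene rect [639. -61.] [188.  99.] 2.1 well [ 0.5855 -0.0632] floor n 126 [ 0.5863 -0.0636  0.0111] 25.67022705078125
yellow side rect [637. -63.] [187.  99.] 2.5 well [ 0.5834 -0.0657] floor n 149 [ 0.5825 -0.0668  0.0099] 26.61964988708496
green scene rect [ 608. -191.] [185.  99.] -0.8 well [ 0.5542 -0.1899] floor n 101 [ 0.5528 -0.1906  0.0111] 26.1356258392334
green side rect [ 606. -193.] [187. 100.] -0.4 well [ 0.5522 -0.1923] floor n 201 [ 0.5496 -0.1944  0.01  ] 26.720462799072266
blue scene rect [638.  68.] [187.  98.] 1.6 well [0.5841 0.0663] floor n 124 [0.5854 0.0674 0.0111] 26.280113220214844
blue side rect [602.  65.] [117. 101.] 1.4 well [0.5477 0.064 ] floor n 44 [0.5637 0.0657 0.0101] 25.97728729248047
[ 0.55263675 -0.19181511  0.40965293]
```

View pics/fd.png

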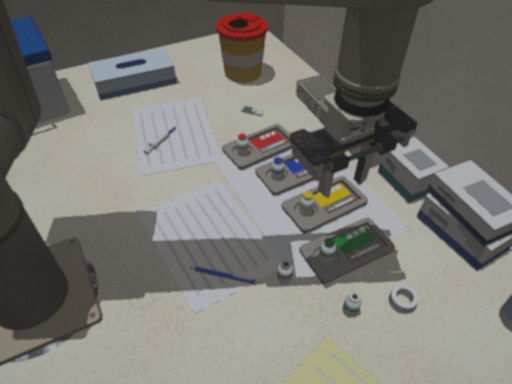

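All four vials stand within about 2 mm of their well centres, and the opened vials haven't moved. Handing in.

```bash
python3 -c "
from plant import robot
print(robot.close_job())"
```

```text
the job is handed in; nothing more can be done
None
```

All four capped vials are standing upright in the wells of the trays with their own colours. I lowered each one in and released it, and handed the job in at about 25–26 s with the arm raised clear. No verdict is reported.

- **Capped vials:** in the last check, each vial's axis was within about 2.5 mm of its well centre (the limit is 14.5 mm). At release the gripper height put each foot on the well floor.
- **Opened vials:** both are still upright and within about 1 mm of where they started.
- **One disagreeing check:** the side camera's fit for the blue tray came out wrong because the gripper hid part of the tray. The scene camera's fit for that tray was good, and it matched the measurement I took before moving anything.

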